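# Close the two-bottle ink carton and hold it up level

## Task

A small open cardboard carton holds two ink bottles for a customer. Swing its lid fully shut while the carton stands on the table, so that the tuck tab drops inside the front wall, then lift the closed carton straight up with the bottles in it and hold it steady and level about 10 cm above the table. Never tip the carton, and leave the box, tape roll and stamp beside it where they stand. The program finishes while still holding the carton in the air.

Things in the scene. Friction and masses are not known exactly. Their poses are not given: they have to be found in the camera images.
- carton: loose brown cardboard carton: 104 mm long (x), 55 wide (y), walls 68 high and 3 thick, 71 high when shut; about 60 g plus two bottles. Origin: centre of underside, z up. Front wall (blank white label) at x = -52 mm; the lid is hinged on the top edge of the end at x = +52 mm, the end farther from the robot (yaw -0.45 to 0.8). Grip it across the 55 mm width at mid length; sides are free there
- lid (a joint): lid angle, rad: 0 = fully shut, lying on the walls; 1.57 = upright; stop at 1.95. Starts at 1.3 to 1.75. A stiff crease keeps it at any angle it is left at (friction 0.016 N m: about 0.3 N at the free edge swings it)
- lid_hinge (a point): centre of the lid's hinge line on the carton, at carton (52, 0, 68) mm; axes as the carton's
- lid_edge (a point): middle of the lid's free edge, outer face. Lid: plate 104 mm from hinge to free edge, 55 wide, 3 thick; a 16 mm deep tuck tab hangs from its inner face near the free edge and goes inside the front wall when shut. At angle q the edge is at carton x = 52 - 104 cos q, z = 68 + 104 sin q mm (within the 3 mm thickness)
- bottle_a: ink bottle with black cap standing in the carton, front one: 44 mm diameter, 62 mm high, about 65 g. Origin at the centre of its underside
- bottle_b: the like bottle, standing behind it at the hinge end of the carton
- closed_box: bystander: small closed square cardboard box without a lid flap, 60x60x48 mm, standing at the far left; behind it, at x 0.71, y 0.33, is a fixed pen cup 90 mm wide and about 110 high. Origin at the centre of its underside
- tape: bystander: roll of paper tape lying flat, 46 mm diameter, 15 mm high, to the left of the carton. Origin at the centre of its underside
- stamp: bystander: wooden rubber stamp with turned handle, base 30x30 mm, 53 mm high, to the right of the carton; farther right (y below -0.07, x 0.54 to 0.66) fixed display boards stand 0.24 m high. Origin at the centre of its underside
Things that resemble listed ones, but are neither listed nor needed, are in the scene too. What is meant by the carton is not orange, and is the larger of those in its own colour.

How it is judged (in metres and radians):
On the way, in this order (a step that is already met when the one before it is completed fails the run):
1. the lid is fully shut while the carton stands on the table (value of joint lid below 0.07 rad and height (world z) of carton below 0.01 m), for 0.2 s.
2. the shut carton is lifted clear, level, with the bottles in it (height (world z) of carton above 0.07 m and angle between carton's own z axis and vertical below 0.12 rad and value of joint lid below 0.07 rad and horizontal distance between each of bottle_a, bottle_b and carton below 0.06 m and z of bottle_a in the frame of carton between -0.005 and 0.02 m and z of bottle_b in the frame of carton between -0.005 and 0.02 m), for 0.3 s.
At the end, for the whole second after the job is handed in: The fingers hold the carton still, its underside 70 to 140 mm above the table, its z axis within 0.12 rad of vertical, lid angle below 0.07 rad, both bottles standing in it, none of the three bystanders carrying it or moved more than 25 mm; it stays so through the last second (all of step 2 and height (world z) of carton below 0.14 m and linear speed of carton below 0.02 m/s and angular speed of carton below 0.1 rad/s and contact force between carton and the fingers above 1 N and contact force between carton and closed_box below 0.05 N and contact force between carton and tape below 0.05 N and contact force between carton and stamp below 0.05 N and distance of each of closed_box, tape, stamp from where it was at the start of the episode below 0.025 m); the arm keeps its last pose, push and grip.
It fails at once if the carton is lifted with its lid not yet shut (height (world z) of carton above 0.03 m and value of joint lid above 0.2 rad).
It fails at once if the carton is tipped (angle between carton's own z axis and vertical above 0.35 rad).
It fails at once if the closed square box is displaced (distance of closed_box from where it was at the start of the episode above 0.03 m).
It fails at once if the tape roll is displaced (distance of tape from where it was at the start of the episode above 0.03 m).
It fails at once if the rubber stamp is displaced (distance of stamp from where it was at the start of the episode above 0.03 m).
It also fails if it takes over 56 s, if anything falls off the work surface, if the arm or the gripper's body presses on something with over 40 N, if the wrist force passes 120 N, or if a joint passes its speed limit or range.

## Robot

A 6-joint arm with a two-finger parallel gripper is mounted at the origin on a cart in front of the work surface, level with it; the furniture and walls round the work are solid. World frame = base frame: x ahead of the robot, y to its left, z up, the work surface at z = 0. Lengths are in mm, angles in rad, forces in N, time in s.
With the tool pointing down it reaches from about 275 to 750 mm from the base axis. Payload 10.2 kg.
Tool frame: the origin (TCP) lies between the finger pads; the fingertips stand 19 mm ahead of it and the grasp point (between the pads) is the TCP; z points along the fingers, y is the line along which they close (so a half turn about z gives the same grasp; the last joint's range is limited). The gripper opens to 85 mm and grips with 20 to 120 N. Pads are 22 mm wide; open, the fingers measure 114 mm over their backs; the gripper's body (76 mm by 85 mm) begins 54 mm behind the grasp point. The pads swing forward as they close: fully open they stand 13 mm farther back than shut.
Start: joints at [-1.464, 0.313, 1.498, -0, 1.331, -0.223], TCP at [170.011, -496.717, 250.294] pointing down, gripper open.
Joint ranges: [-2.94, 2.94], [-0.97, 2.17], [0.19, 2.56], [-1.23, 4.37], [0.02, 3.11], [-2.88, 2.88]. Speed limits (rad/s): [2.39, 2.39, 3.01, 3.14, 3.14, 3.14].

## Interface

Orientations are given as a unit quaternion [w, x, y, z].
In Python, from rig import sense, capture, finish_job gives the robot as it stands. The module is installed in compiled form; this text tells all that it offers.
- The arm moves only by the tool move_arm, never from a script. Its argument "moves" is a list of rows, each an object with "turn": the turn, a rotation vector about the tool's x, y, z in rad, a list of three; "translation": the shift along the tool's x, y, z in mm, a list of three; "hand": the opening, from 0 (shut) to 1 (fully open). In form: [{"turn": [wx, wy, wz], "translation": [x, y, z], "hand": hand}, ...]. A call has 1 to 10 rows; each row shifts and turns the commanded pose from where the row before left it, along the tool's axes as they then stand; what a row does not reach is not made up. A row lasts 1/12 s, in which the tool goes at most 41.7 mm and 7.16 degrees, less where a joint would pass 70% of its speed; a pose out of reach is approached as far as the arm can. A call with a gripper value outside its range is refused whole. The fingers move at their own pace and stop on an object; "grip_force" is the grip in N (left out, the last holds). Time passes only in rows, so rows that do not move let the fingers close. It gives the time, the measured TCP pose, the force, the opening and the grip force at its end, in the units of the state.
- sense(): the state, without advancing time (a new reading comes with each control period).
- capture(name): name is "scene" or "top"; returns a dict with "image" (384x512x3 uint8, blue, green, red), "z_map" (384x512 float32, mm along the optical axis (not along the pixel's ray), 0 where there is no reading), "vertical_fov" (degrees; the focal length in pixels is half the picture's height over the tangent of half this angle, whatever the lens; pixels are square), "cx", "cy" (the principal point, pixels), "R" (3x3) and "t" (3): a world point X has camera coordinates R X + t. Camera axes: x right, y down, z forward; pixel columns grow to the right and rows downward; lengths in mm; the calibration is good to about 2 mm. A picture is of the moment at which its call begins.
- finish_job(): hands the job in; it is judged then, once.
The state is a dict: "time_s": time; "joints": joint angles; "dq": joint speeds; "tau": joint torques, N m; "eef_pos": TCP position; "ee_rot": TCP orientation; "force": force on the tool from outside, world axes, zero at the start; "wrist_torque": the same for the moment, N m; "grip_width": opening from 0.0 (shut) to 1.0 (fully open); "grip_force": force on a finger pad.
Only numpy, scipy, OpenCV 4.12 (cv2) and the standard library are available. Lean on these libraries where they do the work, as an engineer would, in place of code of your own. Each camera call takes 0.05 s, during which the arm holds its last target. There are 200 camera calls.

## Working session

There is one attempt and no reset: what is moved stays moved. The work goes in short steps, Python scripts to look and compute and a tool call to move; the robot and the scene stay as the last step left them, time stands still between calls to the robot, and variables do not carry over. Pictures are saved under pics/ and viewed, at most 10 in all, crops included, and the job is handed in when it is done.

Besides the shell and the picture viewer there is one more tool, called after "Request:" by a JSON object that holds its "op" and its "data", one argument or row to a line. move_arm: Moves the arm, as the interface text tells. Its arguments: {"type":"object","properties":{"moves":{"type":"array","items":{"type":"object","properties":{"turn":{"type":"array","items":{"type":"number"}},"translation":{"type":"array","items":{"type":"number"}},"hand":{"type":"number"}}}},"grip_force":{"type":"number"}},"required":["moves"]}

```bash
mkdir -p pics; cat > h.py <<'E'
import numpy as np, cv2, pickle
from rig import sense, capture, finish_job
def cap(n):
    d=capture(n); d['f']=d['image'].shape[0]/2/np.tan(np.radians(d['vertical_fov'])/2); return d
def cloud(d):
    z=d['z_map']; v,u=np.mgrid[:z.shape[0],:z.shape[1]]
    P=np.stack([(u-d['cx'])/d['f']*z,(v-d['cy'])/d['f']*z,z],-1)
    W=(P-np.array(d['t']).ravel())@np.array(d['R']); W[z==0]=np.nan; return W
E
python3 - <<'E'
from h import *
s=sense(); print(s['time_s'],s['eef_pos'],s['ee_rot'],s['grip_width'])
for n in('scene','top'):
    d=cap(n); pickle.dump(d,open(n+'.pkl','wb')); cv2.imwrite(f'pics/{n}0.png',d['image'])
    print(n,d['f'],(d['z_map']>0).mean(), -np.array(d['R']).T@np.array(d['t']).ravel())
E
```

```text
0.0 [ 169.99118443 -496.455356    249.70838311] [-6.97896988e-04  9.86438069e-01  1.64132403e-01  5.77368520e-05] 1.002084050223638
scene 446.1012622148533 0.9962005615234375 [ 56.21414056 903.83339743 659.56869175]
top 450.8008128784631 0.9961140950520834 [429.12867316 200.22996362 981.36540272]
```

View pics/scene0.png

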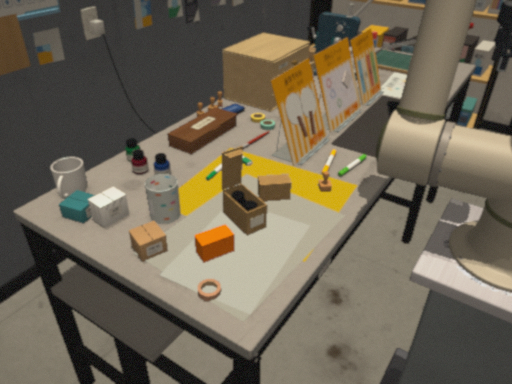

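View pics/top0.png

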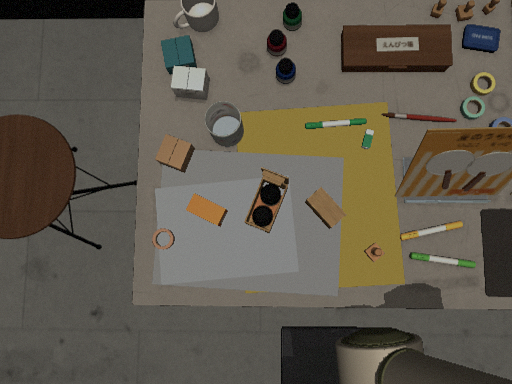

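The scene view shows the open brown carton with two bottles at (244,207), its upright lid at (232,165). The top view shows it at (267,203), with front end down and hinge end up.

Candidates in the top view:
- Open brown carton (267,203)
- Smaller brown closed carton (326,207)
- Orange carton (206,209)
- Square box (174,153)

The one meant is (267,203): not orange, the larger of the brown ones, and holding bottles. I'll confirm that in a crop and measure it.

```bash
python3 - <<'E'
from h import *
d=pickle.load(open('top.pkl','rb')); W=cloud(d)
s=pickle.load(open('scene.pkl','rb')); S=cloud(s)
a=cv2.resize(d['image'][140:270,140:400],None,fx=3,fy=3,interpolation=cv2.INTER_CUBIC)
cv2.imwrite('pics/crop1.png',a)
# carton region cloud from both
for nm,P in(('top',W),('scene',S)):
    x,y,z=P[...,0],P[...,1],P[...,2]
    m=(x>350)&(x<600)&(y>80)&(y<260)&(z>15)&(z<260)
    n,l,st,c=cv2.connectedComponentsWithStats(m.astype(np.uint8))
    for i in range(1,n):
        if st[i,4]>30:
            q=P[l==i]; print(nm,st[i],'min',np.nanmin(q,0).round(),'max',np.nanmax(q,0).round())
# rim: points z 60-76
for nm,P in(('top',W),('scene',S)):
    z=P[...,2]; x=P[...,0];y=P[...,1]
    m=(x>350)&(x<600)&(y>120)&(y<240)&(z>58)&(z<74)
    q=P[m]; r=cv2.minAreaRect(q[:,:2].astype(np.float32)); print(nm,'rim',len(q),r,cv2.boxPoints(r).round(1).tolist())
    m=(x>350)&(x<600)&(y>120)&(y<240)&(z>80)&(z<240)
    q=P[m]; print('lid',len(q)); 
    if len(q)>5:
        c=q.mean(0); w,v=np.linalg.eigh(np.cov((q-c).T)); print(c.round(1),v[:,0].round(3),w.round(1))
        t=q[q[:,2]>np.percentile(q[:,2],92)]; print('top edge',t.mean(0).round(1),t.min(0).round(1),t.max(0).round(1))
for name,u,v in(('tape',163,239),('stamp',375,252),('box',174,150),('closed brown',326,204),('orange',206,206)):
    print(name,W[v-3:v+4,u-3:u+4].reshape(-1,3).mean(0).round())
E
```

```text
top [ 247  167   42   66 1372] min [473. 176.  15.] max [586. 260. 176.]
top [306 186  29  42 691] min [484.  80.  16.] max [568. 138.  58.]
scene [ 222  146   70   85 2749] min [469.  80.  15.] max [588. 260. 172.]
top rim 473 ((538.8613891601562, 208.95277404785156), (91.54704284667969, 117.27684783935547), 40.67744827270508) [[465.8999938964844, 223.60000610351562], [542.4000244140625, 134.60000610351562], [611.7999877929688, 194.3000030517578], [535.4000244140625, 283.29998779296875]]
lid 282
[568.9 204.5 163.9] [ 0.932 -0.343  0.115] [ 31.4 140.  271.8]
top edge [574.2 201.8 173.4] [564.4 178.9 172.2] [584.7 227.9 175.6]
scene rim 467 ((528.7241821289062, 221.755859375), (57.67446517944336, 109.17304992675781), 68.6328125) [[467.3999938964844, 214.8000030517578], [569.0999755859375, 175.0], [590.0999755859375, 228.6999969482422], [488.3999938964844, 268.5]]
lid 698
[573.3 205.4 128.7] [ 0.919 -0.379  0.108] [ 12.  250.9 774.7]
top edge [571.8 205.6 169.5] [558.1 180.  166.9] [581.9 231.  172.5]
tape [458. 446.   3.]
stamp [433.  -3.  41.]
box [645. 418.  49.]
closed brown [nan nan nan]
orange [525. 346.  51.]
```

View pics/crop1.png

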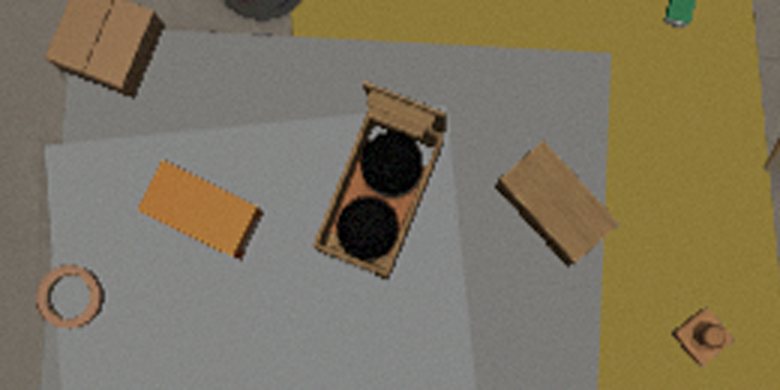

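The crop confirms it: the carton holds two black caps, with the lid at the upper end and the front end lower left. The smaller brown box is plain and closed. Now I'll refine the carton pose.

```bash
cat >> h.py <<'E'
def fit(d,lo=55,hi=74):
    P=cloud(d);x,y,z=np.moveaxis(P,-1,0)
    m=(x>430)&(x<620)&(y>150)&(y<310)&(z>lo)&(z<hi); q=P[m]
    r=cv2.minAreaRect(q[:,:2].astype(np.float32)); return q,r
def tool(p,yaw=None):
    """delta in tool axes (mm) to world p; assumes tool down"""
    from scipy.spatial.transform import Rotation as R
    s=sense(); q=np.array(s['ee_rot']); M=R.from_quat(q[[1,2,3,0]])
    print('eef',s['eef_pos'].round(1) if hasattr(s['eef_pos'],'round') else s['eef_pos'],'yaw',np.arctan2(*M.as_matrix()[[1,0],0]).round(3),'tilt',M.as_matrix()[:,2].round(3),'F',np.round(s['force'],1),'t',s['time_s'])
    for pp in np.atleast_2d(p):
        print(np.round(pp,1),'->',(M.as_matrix().T@(np.array(pp)-s['eef_pos'])).round(1))
E
python3 - <<'E'
from h import *
for n in('top','scene'):
    d=pickle.load(open(n+'.pkl','rb'))
    for lo,hi in((62,74),(40,74),(15,40)):
        q,r=fit(d,lo,hi); print(n,lo,len(q),np.round(r[0],1),np.round(r[1],1),round(r[2],1),cv2.boxPoints(r).round().tolist())
    if n=='top':
        # ray-cast brown/bright mask points of bottle caps
        hsv=cv2.cvtColor(d['image'],cv2.COLOR_BGR2HSV)
        m=(hsv[...,2]<45).astype(np.uint8); m[:,:245]=0;m[:,290:]=0;m[:170]=0;m[240:]=0
        k,l,st,c=cv2.connectedComponentsWithStats(m); W=cloud(d)
        for i in range(1,k):
            if st[i,4]>60:
                u,v=c[i]; R=np.array(d['R']);t=np.array(d['t']).ravel(); o=-R.T@t; g=R.T@np.array([(u-d['cx'])/d['f'],(v-d['cy'])/d['f'],1]); print('cap',c[i],st[i],(o+g*(62+3-o[2])/g[2]).round(1))
tool([[400,0,300]])
E
```

```text
top 62 519 [531.1 221.1] [ 55.  104.2] 68.4 [[472.0, 215.0], [569.0, 176.0], [590.0, 228.0], [493.0, 266.0]]
top 40 920 [540.2 244.7] [105.5 104.8] 68.3 [[472.0, 215.0], [569.0, 176.0], [608.0, 274.0], [511.0, 313.0]]
top 15 208 [539.3 243.6] [102.8 103.9] 68.3 [[472.0, 215.0], [569.0, 177.0], [607.0, 272.0], [510.0, 311.0]]
cap [268.63245823 194.19570406] [247 180  38  41 419] [549.  215.6  65. ]
cap [262.16363636 215.8       ] [252 206  21  21 330] [504.5 228.5  65. ]
scene 62 443 [528.3 222.2] [ 57.3 109.8] 68.0 [[467.0, 216.0], [569.0, 175.0], [590.0, 228.0], [488.0, 269.0]]
scene 40 1103 [536.5 244.9] [106.4 111.5] 68.6 [[465.0, 216.0], [569.0, 175.0], [608.0, 274.0], [504.0, 315.0]]
scene 15 377 [527.  222.8] [ 56.5 106.9] 68.5 [[467.0, 216.0], [566.0, 177.0], [587.0, 230.0], [488.0, 269.0]]
eef [ 170.  -496.5  249.8] yaw 0.33 tilt [-0.     0.001 -1.   ] F [0.7 0.1 0.4] t 0.1
[400   0 300] -> [ 378.4 -395.3  -49.6]
```

Request:
{"op": "move_arm", "data": {
  "moves": [
    {"turn": [0, 0, 0.118], "translation": [0, 0, -8], "hand": 0},
    {"turn": [0, 0, 0.118], "translation": [0, 0, -8], "hand": 0},
    {"turn": [0, 0, 0.118], "translation": [0, 0, -8], "hand": 0},
    {"turn": [0, 0, 0.118], "translation": [0, 0, -8], "hand": 0},
    {"turn": [0, 0, 0.118], "translation": [0, 0, -8], "hand": 0},
    {"turn": [0, 0, 0.118], "translation": [0, 0, -8], "hand": 0},
    {"turn": [0, 0, 0], "translation": [2, -36, 0], "hand": 0},
    {"turn": [0, 0, 0], "translation": [2, -36, 0], "hand": 0},
    {"turn": [0, 0, 0], "translation": [2, -36, 0], "hand": 0},
    {"turn": [0, 0, 0], "translation": [2, -36, 0], "hand": 0}
  ]
}}

```text
time_s: 0.93
eef_pos: [230.9, -364.2, 297.9]
ee_rot: [-0.0, 0.982, -0.188, -0.0]
force: [1.1, 0.1, 0.3]
grip_width: 0.003
grip_force: 0.0
```

Request:
{"op": "move_arm", "data": {
  "moves": [
    {"turn": [0, 0, 0], "translation": [2, -36, 0], "hand": 0},
    {"turn": [0, 0, 0], "translation": [2, -36, 0], "hand": 0},
    {"turn": [0, 0, 0], "translation": [2, -36, 0], "hand": 0},
    {"turn": [0, 0, 0], "translation": [2, -36, 0], "hand": 0},
    {"turn": [0, 0, 0], "translation": [2, -36, 0], "hand": 0},
    {"turn": [0, 0, 0], "translation": [2, -36, 0], "hand": 0},
    {"turn": [0, 0, 0], "translation": [2, -36, 0], "hand": 0},
    {"turn": [0, 0, 0], "translation": [2, -36, 0], "hand": 0},
    {"turn": [0, 0, 0], "translation": [2, -36, 0], "hand": 0},
    {"turn": [0, 0, 0], "translation": [2, -36, 0], "hand": 0}
  ]
}}

```text
time_s: 1.77
eef_pos: [382.3, -36.8, 298.3]
ee_rot: [0.0, 0.982, -0.188, 0.0]
force: [0.8, -1.5, 0.2]
grip_width: -0.001
grip_force: 0.0
```

```bash
cat >> h.py <<'E'
C=np.array([530,221.5,0.]); YAW=-0.379
def cw(x,y,z): c,s=np.cos(YAW),np.sin(YAW); return C+[c*x-s*y,s*x+c*y,z]
E
python3 - <<'E'
from h import *
# behind lid, above then down
tool([cw(52+35,0,300),cw(87,0,172)]); s=sense(); print(s['grip_width'],s['joints'])
E
```

```text
eef [382.3 -36.8 298.3] yaw -0.378 tilt [ 0. -0. -1.] F [ 0.8 -1.5  0.2] t 1.7667
[610.8 189.3 300. ] -> [ 128.9 -294.5   -1.7]
[610.8 189.3 172. ] -> [ 128.8 -294.5  126.3]
-0.001075764317746348 [-4.03457282e-01 -4.38563443e-02  1.78341769e+00 -4.14607800e-05
  1.40193054e+00  1.54554863e+00]
```

Request:
{"op": "move_arm", "data": {
  "moves": [
    {"turn": [0, 0, 0], "translation": [16, -37, 0], "hand": 0},
    {"turn": [0, 0, 0], "translation": [16, -37, 0], "hand": 0},
    {"turn": [0, 0, 0], "translation": [16, -37, 0], "hand": 0},
    {"turn": [0, 0, 0], "translation": [16, -37, 0], "hand": 0},
    {"turn": [0, 0, 0], "translation": [16, -37, 0], "hand": 0},
    {"turn": [0, 0, 0], "translation": [16, -37, 0], "hand": 0},
    {"turn": [0, 0, 0], "translation": [16, -37, 0], "hand": 0},
    {"turn": [0, 0, 0], "translation": [17, -36, 0], "hand": 0},
    {"turn": [0, 0, 0], "translation": [0, 0, 0], "hand": 0},
    {"turn": [0, 0, 0], "translation": [0, 0, 0], "hand": 0}
  ]
}}

```text
time_s: 2.6
eef_pos: [611.4, 188.9, 295.9]
ee_rot: [0.001, 0.982, -0.187, -0.002]
force: [0.3, -0.6, -0.8]
grip_width: 0.001
grip_force: 0.0
```

Request:
{"op": "move_arm", "data": {
  "moves": [
    {"turn": [0, 0, 0], "translation": [0, 0, 30], "hand": 0},
    {"turn": [0, 0, 0], "translation": [0, 0, 30], "hand": 0},
    {"turn": [0, 0, 0], "translation": [0, 0, 30], "hand": 0},
    {"turn": [0, 0, 0], "translation": [0, 0, 30], "hand": 0},
    {"turn": [0, 0, 0], "translation": [0, 0, 6], "hand": 0},
    {"turn": [0, 0, 0], "translation": [0, 0, 0], "hand": 0},
    {"turn": [0, 0, 0], "translation": [0, 0, 0], "hand": 0}
  ]
}}

```text
time_s: 3.18
eef_pos: [611.3, 187.4, 174.4]
ee_rot: [-0.0, 0.982, -0.188, 0.001]
force: [1.0, -0.6, 1.4]
grip_width: 0.001
grip_force: 0.0
```

```bash
python3 - <<'E'
from h import *
# fingertip front-bottom edge follows contact at radius r along lid outer face
pts=[]
for q in (1.46,1.3,1.15,1.0,.85,.7,.55,.4,.25,.12,.0):
    r=88; # lid point (outer face, 3mm thick above the plane)
    lx=52-r*np.cos(q)+3*np.sin(q); lz=68+r*np.sin(q)+3*np.cos(q)
    pts.append(cw(lx+11,0,lz+19)); print(round(q,2),(lx+11).round(1),(lz+19).round(1))
tool(pts)
d=cap('scene'); cv2.imwrite('pics/s1.png',cv2.resize(d['image'][80:300,150:400],None,fx=3,fy=2.7))
E
```

```text
1.46 56.3 174.8
1.3 42.4 172.6
1.15 29.8 168.5
1.0 18.0 162.7
0.85 7.2 155.1
0.7 -2.4 146.0
0.55 -10.5 135.6
0.4 -16.9 124.0
0.25 -21.5 111.7
0.12 -24.0 100.5
0.0 -25.0 90.0
eef [611.3 187.4 174.4] yaw -0.379 tilt [ 0.002  0.    -1.   ] F [ 1.  -0.6  1.4] t 3.1833
[582.3 200.7 174.8] -> [-31.9  -1.6  -0.4]
[569.3 205.8 172.6] -> [-45.8  -1.6   1.7]
[557.7 210.5 168.5] -> [-58.4  -1.6   5.8]
[546.7 214.8 162.7] -> [-70.2  -1.6  11.6]
[536.7 218.8 155.1] -> [-81.   -1.6  19.2]
[527.8 222.4 146. ] -> [-90.6  -1.5  28.3]
[520.3 225.4 135.6] -> [-98.7  -1.5  38.7]
[514.3 227.7 124. ] -> [-105.1   -1.5   50.2]
[510.  229.5 111.7] -> [-109.8   -1.5   62.5]
[507.7 230.4 100.5] -> [-112.3   -1.5   73.7]
[506.8 230.7  90. ] -> [-113.3   -1.5   84.2]
```

View pics/s1.png

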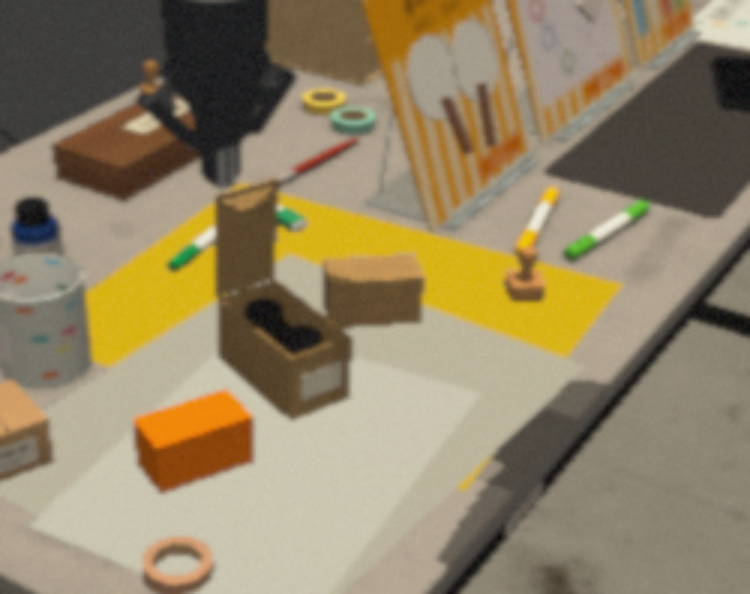

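The tool tip sits behind the raised lid, at crop (220,180), and clear of it. I'll sweep the lid along its arc slowly.

Request:
{"op": "move_arm", "data": {
  "moves": [
    {"turn": [0, 0, 0], "translation": [-12, -1.5, 0], "hand": 0},
    {"turn": [0, 0, 0], "translation": [-12, 0, 0], "hand": 0},
    {"turn": [0, 0, 0], "translation": [-8, 0, 0], "hand": 0},
    {"turn": [0, 0, 0], "translation": [-7, 0, 1], "hand": 0},
    {"turn": [0, 0, 0], "translation": [-7, 0, 1], "hand": 0},
    {"turn": [0, 0, 0], "translation": [-6, 0, 2], "hand": 0},
    {"turn": [0, 0, 0], "translation": [-6, 0, 2], "hand": 0},
    {"turn": [0, 0, 0], "translation": [-6, 0, 3], "hand": 0},
    {"turn": [0, 0, 0], "translation": [-6, 0, 3], "hand": 0},
    {"turn": [0, 0, 0], "translation": [-5, 0, 4], "hand": 0}
  ]
}}

```text
time_s: 4.07
eef_pos: [541.3, 217.1, 156.0]
ee_rot: [0.0, 0.982, -0.188, -0.0]
force: [-0.6, 0.6, 0.5]
grip_width: -0.0
grip_force: 0.1
```

```bash
python3 - <<'E'
from h import *
d=cap('scene'); cv2.imwrite('pics/s2.png',cv2.resize(d['image'][80:300,150:400],None,fx=3,fy=2.7))
for q in (.7,.55,.4,.25,.12,.0):
    lx=52-88*np.cos(q)+3*np.sin(q); lz=68+88*np.sin(q)+3*np.cos(q); tool(cw(lx+11,0,lz+19))
E
```

```text
eef [540.3 217.4 155.1] yaw -0.378 tilt [-0.002 -0.    -1.   ] F [-0.6  0.1  0.2] t 4.1167
[527.8 222.4 146. ] -> [-13.4  -0.    9.1]
eef [540.3 217.4 155.1] yaw -0.378 tilt [-0.002 -0.    -1.   ] F [-0.6  0.1  0.2] t 4.1167
[520.3 225.4 135.6] -> [-21.5  -0.   19.6]
eef [540.3 217.4 155.1] yaw -0.378 tilt [-0.002 -0.    -1.   ] F [-0.6  0.1  0.2] t 4.1167
[514.3 227.7 124. ] -> [-27.9  -0.1  31.1]
eef [540.3 217.4 155.1] yaw -0.378 tilt [-0.002 -0.    -1.   ] F [-0.6  0.1  0.2] t 4.1167
[510.  229.5 111.7] -> [-32.5  -0.1  43.4]
eef [540.3 217.4 155.1] yaw -0.378 tilt [-0.002 -0.    -1.   ] F [-0.6  0.1  0.2] t 4.1167
[507.7 230.4 100.5] -> [-35.   -0.1  54.6]
eef [540.3 217.4 155.1] yaw -0.378 tilt [-0.002 -0.    -1.   ] F [-0.6  0.1  0.2] t 4.1167
[506.8 230.7  90. ] -> [-36.   -0.1  65.1]
```

View pics/s2.png

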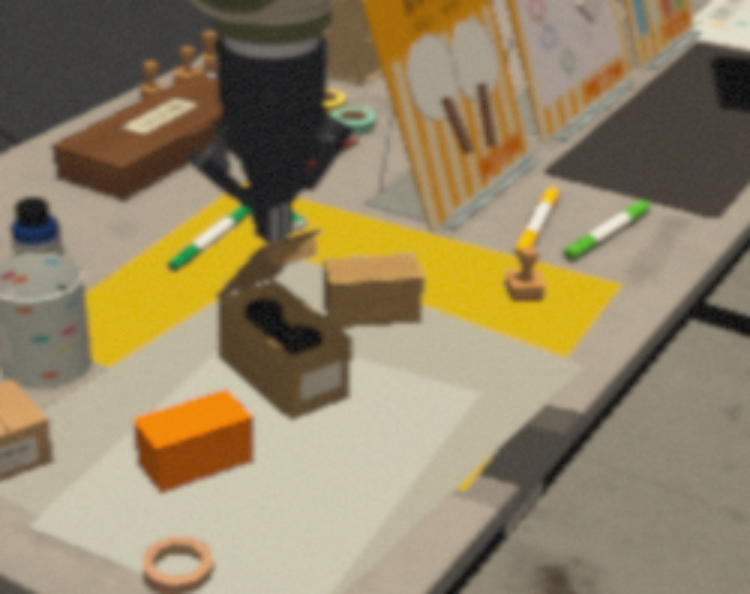

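The lid is following, at roughly 50 degrees with the tip at crop (272,238), and the carton hasn't moved. I'll continue the arc.

Request:
{"op": "move_arm", "data": {
  "moves": [
    {"turn": [0, 0, 0], "translation": [-7, 0, 4], "hand": 0},
    {"turn": [0, 0, 0], "translation": [-6, 0, 5], "hand": 0},
    {"turn": [0, 0, 0], "translation": [-5, 0, 5], "hand": 0},
    {"turn": [0, 0, 0], "translation": [-4, 0, 6], "hand": 0},
    {"turn": [0, 0, 0], "translation": [-4, 0, 6], "hand": 0},
    {"turn": [0, 0, 0], "translation": [-3, 0, 6], "hand": 0},
    {"turn": [0, 0, 0], "translation": [-3, 0, 6], "hand": 0},
    {"turn": [0, 0, 0], "translation": [-3, 0, 6], "hand": 0},
    {"turn": [0, 0, 0], "translation": [-2, 0, 6], "hand": 0},
    {"turn": [0, 0, 0], "translation": [0, 0, 4], "hand": 0}
  ]
}}

```text
time_s: 4.95
eef_pos: [506.9, 230.7, 101.4]
ee_rot: [0.0, 0.982, -0.188, -0.0]
force: [0.9, -0.3, 0.4]
grip_width: -0.002
grip_force: 0.0
```

Request:
{"op": "move_arm", "data": {
  "moves": [
    {"turn": [0, 0, 0], "translation": [0, 0, 4], "hand": 0},
    {"turn": [0, 0, 0], "translation": [0, 0, 3], "hand": 0},
    {"turn": [0, 0, 0], "translation": [0, 0, 3], "hand": 0},
    {"turn": [0, 0, 0], "translation": [0, 0, 0], "hand": 0}
  ]
}}

```text
time_s: 5.28
eef_pos: [507.3, 230.5, 91.8]
ee_rot: [0.0, 0.982, -0.188, -0.0]
force: [-0.5, -0.3, -0.5]
grip_width: 0.002
grip_force: 0.0
```

```bash
python3 - <<'E'
from h import *
d=cap('scene'); cv2.imwrite('pics/s3.png',cv2.resize(d['image'][80:300,150:400],None,fx=3,fy=2.7))
tool(cw(-25,0,90))
P=cloud(d)
x,y,z=np.moveaxis(P,-1,0); m=(x>460)&(x<600)&(y>165)&(y<280)&(z>40)&(z<88)
for a in range(-60,70,15):
    c=(P[m]-C)[:,:2]@[np.cos(YAW),np.sin(YAW)]; k=(c>a-7)&(c<a+8); print(a,k.sum(),np.percentile(P[m][k][:,2],[50,95]).round(1) if k.sum()>5 else '')
E
```

```text
eef [507.5 230.5  92.1] yaw -0.378 tilt [-0. -0. -1.] F [-0.5  1.   0.8] t 5.3333
[506.8 230.7  90. ] -> [-0.7  0.1  2.1]
-60 226 [57.5 72.3]
-45 175 [71.2 79.6]
-30 148 [71.7 85.8]
-15 77 [70.1 72.8]
0 79 [69.7 72.1]
15 100 [70.1 72.3]
30 83 [70.  72.4]
45 73 [69.4 71.5]
60 0
```

View pics/s3.png

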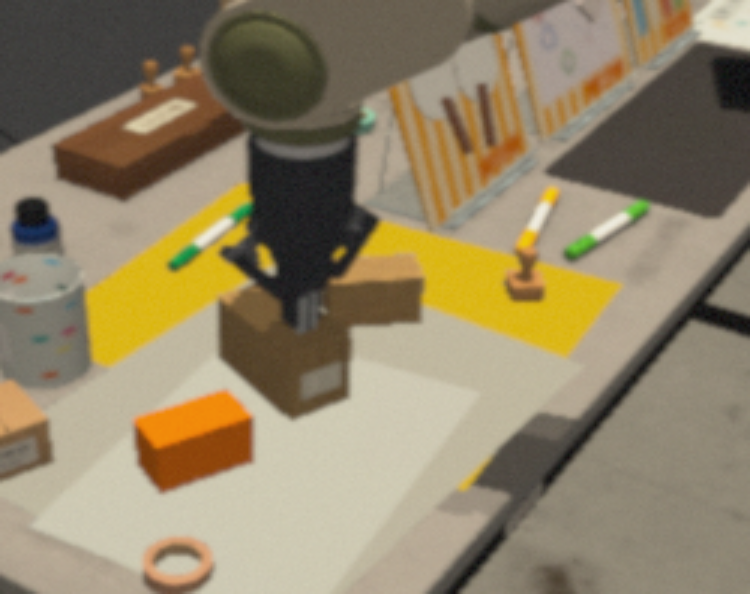

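The lid now lies flat at about 71 mm, with the tip on it at crop (300,325). I'll press gently until I feel firm contact.

Request:
{"op": "move_arm", "data": {
  "moves": [
    {"turn": [0, 0, 0], "translation": [-4, 0, 1], "hand": 0},
    {"turn": [0, 0, 0], "translation": [-4, 0, 1], "hand": 0},
    {"turn": [0, 0, 0], "translation": [0, 0, 1], "hand": 0},
    {"turn": [0, 0, 0], "translation": [0, 0, 0], "hand": 0}
  ]
}}

```text
time_s: 5.67
eef_pos: [499.3, 234.0, 89.7]
ee_rot: [-0.0, 0.982, -0.188, -0.001]
force: [-5.0, 1.4, 5.8]
grip_width: -0.003
grip_force: 3.0
```

Request:
{"op": "move_arm", "data": {
  "moves": [
    {"turn": [0, 0, 0], "translation": [0, 0, 0.7], "hand": 0},
    {"turn": [0, 0, 0], "translation": [0, 0, 0], "hand": 0},
    {"turn": [0, 0, 0], "translation": [0, 0, 0], "hand": 0},
    {"turn": [0, 0, 0], "translation": [0, 0, 0], "hand": 0}
  ]
}}

```text
time_s: 6.0
eef_pos: [499.3, 234.0, 89.4]
ee_rot: [-0.0, 0.982, -0.188, -0.001]
force: [-6.5, 0.6, 10.3]
grip_width: 0.001
grip_force: 4.9
```

Request:
{"op": "move_arm", "data": {
  "moves": [
    {"turn": [0, 0, 0], "translation": [0, 0, -10], "hand": 0},
    {"turn": [0, 0, 0], "translation": [0, 0, -30], "hand": 0},
    {"turn": [0, 0, 0], "translation": [0, 0, -40], "hand": 0},
    {"turn": [0, 0, 0], "translation": [0, 0, -40], "hand": 1},
    {"turn": [0, 0, 0], "translation": [-40, 0, 0], "hand": 1},
    {"turn": [0, 0, 0], "translation": [-40, 0, 0], "hand": 1},
    {"turn": [0, 0, 0], "translation": [-40, 0, 0], "hand": 1},
    {"turn": [0, 0, 0], "translation": [0, 0, 0], "hand": 1},
    {"turn": [0, 0, 0], "translation": [0, 0, 0], "hand": 1}
  ]
}}

```text
time_s: 6.75
eef_pos: [387.4, 278.5, 209.5]
ee_rot: [-0.0, 0.982, -0.187, 0.001]
force: [0.3, 0.8, -0.2]
grip_width: 0.845
grip_force: 0.0
```

```bash
python3 - <<'E'
from h import *
for n in('top','scene'):
    d=cap(n); q,r=fit(d,64,76); q=q[(q[:,1]<275)]; r=cv2.minAreaRect(q[:,:2].astype(np.float32)); print(n,len(q),r)
    dx=(q-C)[:,:2]@[np.cos(YAW),np.sin(YAW)]
    for a in(-45,-30,-15,0,15,30,45):
        k=abs(dx-a)<7; print(a,k.sum(),np.median(q[k][:,2]).round(1) if k.any() else '',end=' ')
    print()
    cv2.imwrite(f'pics/{n}4.png',cv2.resize(d['image'][130:260,190:390],None,fx=4,fy=4))
tool([cw(0,0,210),cw(0,0,100),cw(0,0,42)])
E
```

```text
top 1377 ((531.2059326171875, 221.0254364013672), (55.063194274902344, 104.45741271972656), 68.14688873291016)
-45 175 71.3 -30 183 71.6 -15 189 71.9 0 186 71.5 15 186 71.5 30 180 71.6 45 182 71.7 
scene 728 ((528.0104370117188, 221.7510986328125), (57.408592224121094, 106.576171875), 68.83091735839844)
-45 109 70.1 -30 101 70.5 -15 93 70.3 0 90 70.6 15 86 70.5 30 91 70.3 45 69 70.1 
eef [389.2 277.8 209.1] yaw -0.378 tilt [ 0.001  0.    -1.   ] F [-0.4 -0.7 -0.1] t 6.85
[530.  221.5 210. ] -> [151.6   0.3  -0.8]
[530.  221.5 100. ] -> [151.5   0.4 109.2]
[530.  221.5  42. ] -> [151.5   0.4 167.2]
```

View pics/scene4.png

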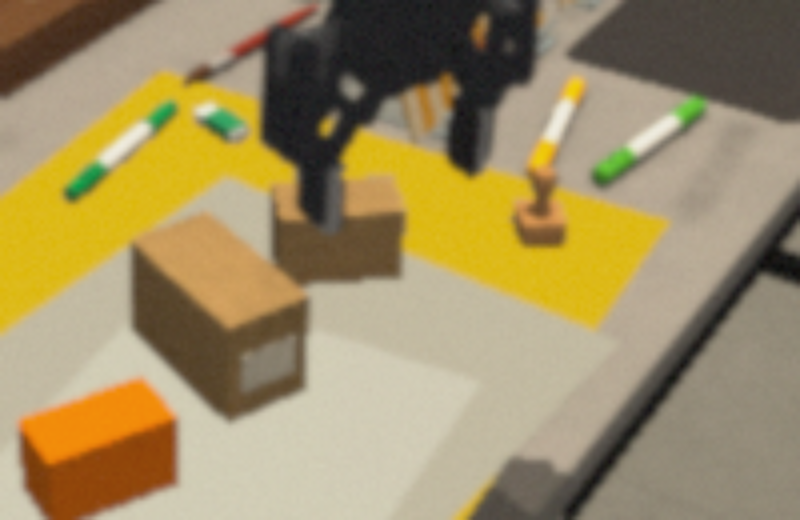

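The lid is shut: its top is flat at 71.5 mm over the full length, and the carton sits at crop (220,310) without having moved. The neighbouring brown box is about 77 mm from the carton's centreline, so the open finger, reaching 57 mm, clears it. Next I'll move over the carton, descend and grip.

Request:
{"op": "move_arm", "data": {
  "moves": [
    {"turn": [0, 0, 0], "translation": [38, 0, 0], "hand": 1},
    {"turn": [0, 0, 0], "translation": [38, 0, 0], "hand": 1},
    {"turn": [0, 0, 0], "translation": [38, 0, 0], "hand": 1},
    {"turn": [0, 0, 0], "translation": [37, 0, 0], "hand": 1},
    {"turn": [0, 0, 0], "translation": [0, 0, 30], "hand": 1},
    {"turn": [0, 0, 0], "translation": [0, 0, 30], "hand": 1},
    {"turn": [0, 0, 0], "translation": [0, 0, 20], "hand": 1},
    {"turn": [0, 0, 0], "translation": [0, 0, 10], "hand": 1},
    {"turn": [0, 0, 0], "translation": [0, 0, 0], "hand": 1}
  ]
}}

```text
time_s: 7.6
eef_pos: [528.7, 221.2, 116.4]
ee_rot: [0.001, 0.982, -0.189, -0.002]
force: [0.3, -0.5, 0.2]
grip_width: 0.999
grip_force: 0.0
```

```bash
python3 -c "
from h import *
tool([cw(0,0,40)]);print(sense()['grip_width'])"
```

```text
eef [528.7 221.2 116.4] yaw -0.379 tilt [-0.004 -0.001 -1.   ] F [ 0.3 -0.5  0.2] t 7.6
[530.  221.5  40. ] -> [ 1.4 -0.9 76.4]
0.9986628423635988
```

Request:
{"op": "move_arm", "data": {
  "moves": [
    {"turn": [0, 0, 0], "translation": [1, -1, 12], "hand": 1},
    {"turn": [0, 0, 0], "translation": [0, 0, 16], "hand": 1},
    {"turn": [0, 0, 0], "translation": [0, 0, 16], "hand": 1},
    {"turn": [0, 0, 0], "translation": [0, 0, 16], "hand": 1},
    {"turn": [0, 0, 0], "translation": [0, 0, 12], "hand": 1},
    {"turn": [0, 0, 0], "translation": [0, 0, 0], "hand": 1},
    {"turn": [0, 0, 0], "translation": [0, 0, 0], "hand": 1}
  ]
}}

```text
time_s: 8.18
eef_pos: [530.5, 222.7, 47.0]
ee_rot: [-0.0, 0.982, -0.188, 0.0]
force: [0.3, -0.4, -0.0]
grip_width: 1.002
grip_force: 0.0
```

Request:
{"op": "move_arm", "data": {
  "grip_force": 25,
  "moves": [
    {"turn": [0, 0, 0], "translation": [0, 0, 0], "hand": 0.8},
    {"turn": [0, 0, 0], "translation": [0, 0, 0], "hand": 0.7},
    {"turn": [0, 0, 0], "translation": [0, 0, 0], "hand": 0.6},
    {"turn": [0, 0, 0], "translation": [0, 0, 0], "hand": 0.4},
    {"turn": [0, 0, 0], "translation": [0, 0, 0], "hand": 0.2},
    {"turn": [0, 0, 0], "translation": [0, 0, 0], "hand": 0.2},
    {"turn": [0, 0, 0], "translation": [0, 0, 0], "hand": 0.2},
    {"turn": [0, 0, 0], "translation": [0, 0, 0], "hand": 0.2}
  ]
}}

```text
time_s: 8.85
eef_pos: [530.6, 222.7, 47.7]
ee_rot: [-0.0, 0.982, -0.188, 0.001]
force: [-0.5, -1.5, 6.0]
grip_width: 0.643
grip_force: 27.7
```

The grip width is 0.643 × 85 = 54.7 mm, which matches the carton. I'll lift slowly.

Request:
{"op": "move_arm", "data": {
  "moves": [
    {"turn": [0, 0, 0], "translation": [0, 0, -2], "hand": 0.2},
    {"turn": [0, 0, 0], "translation": [0, 0, -4], "hand": 0.2},
    {"turn": [0, 0, 0], "translation": [0, 0, -6], "hand": 0.2},
    {"turn": [0, 0, 0], "translation": [0, 0, -6], "hand": 0.2},
    {"turn": [0, 0, 0], "translation": [0, 0, -2], "hand": 0.2},
    {"turn": [0, 0, 0], "translation": [0, 0, 0], "hand": 0.2}
  ]
}}

```text
time_s: 9.35
eef_pos: [530.5, 222.8, 67.4]
ee_rot: [-0.0, 0.982, -0.188, 0.001]
force: [0.2, 0.6, -2.8]
grip_width: 0.642
grip_force: 26.9
```

```bash
cat > chk.py <<'E'
from h import *
import sys
d=cap('scene'); P=cloud(d); tool([C]); s=sense(); print(s['grip_width'],s['grip_force'])
zt=float(sys.argv[1])
q=P.reshape(-1,3); l=(q-C)[:,:2]; c,sn=np.cos(YAW),np.sin(YAW); a=l@[c,sn]; b=l@[-sn,c]
m=(abs(a)<50)&(abs(b)<26)&(abs(q[:,2]-zt)<12)
for k in(-45,-30,30,45): 
    j=m&(abs(a-k)<7); print(k,j.sum(),np.median(q[j,2]).round(1))
cv2.imwrite(sys.argv[2],cv2.resize(d['image'][100:260,170:370],None,fx=4,fy=3.7))
E
python3 chk.py 91 pics/s5.png
```

```text
eef [530.2 222.7  66.9] yaw -0.378 tilt [ 0.001  0.    -1.   ] F [-0.1  0.6 -1.9] t 9.4
[530.  221.5   0. ] -> [ 0.2  1.2 66.9]
0.6453288884407594 26.89068339765072
-45 78 90.3
-30 83 90.1
30 6 89.7
45 7 90.3
```

The carton is level and carried, with about 2 N of weight on the tool. I'll raise it another 80 mm.

Request:
{"op": "move_arm", "data": {
  "moves": [
    {"turn": [0, 0, 0], "translation": [0, 0, -5], "hand": 0.2},
    {"turn": [0, 0, 0], "translation": [0, 0, -9], "hand": 0.2},
    {"turn": [0, 0, 0], "translation": [0, 0, -12], "hand": 0.2},
    {"turn": [0, 0, 0], "translation": [0, 0, -13], "hand": 0.2},
    {"turn": [0, 0, 0], "translation": [0, 0, -13], "hand": 0.2},
    {"turn": [0, 0, 0], "translation": [0, 0, -12], "hand": 0.2},
    {"turn": [0, 0, 0], "translation": [0, 0, -9], "hand": 0.2},
    {"turn": [0, 0, 0], "translation": [0, 0, -5], "hand": 0.2},
    {"turn": [0, 0, 0], "translation": [0, 0, -2], "hand": 0.2},
    {"turn": [0, 0, 0], "translation": [0, 0, 0], "hand": 0.2}
  ]
}}

```text
time_s: 10.23
eef_pos: [530.1, 222.7, 146.9]
ee_rot: [-0.0, 0.982, -0.188, 0.0]
force: [-0.5, -0.4, -2.5]
grip_width: 0.64
grip_force: 27.0
```

Request:
{"op": "move_arm", "data": {
  "moves": [
    {"turn": [0, 0, 0], "translation": [0, 0, 0], "hand": 0.2},
    {"turn": [0, 0, 0], "translation": [0, 0, 0], "hand": 0.2},
    {"turn": [0, 0, 0], "translation": [0, 0, 0], "hand": 0.2},
    {"turn": [0, 0, 0], "translation": [0, 0, 0], "hand": 0.2},
    {"turn": [0, 0, 0], "translation": [0, 0, 0], "hand": 0.2},
    {"turn": [0, 0, 0], "translation": [0, 0, 0], "hand": 0.2},
    {"turn": [0, 0, 0], "translation": [0, 0, 0], "hand": 0.2},
    {"turn": [0, 0, 0], "translation": [0, 0, 0], "hand": 0.2}
  ]
}}

```text
time_s: 10.9
eef_pos: [530.1, 222.7, 146.6]
ee_rot: [0.0, 0.982, -0.188, -0.0]
force: [1.3, 1.5, -1.0]
grip_width: 0.642
grip_force: 27.0
```

```bash
python3 chk.py 171 pics/s6.png
```

```text
eef [530.1 222.7 146.6] yaw -0.378 tilt [ 0.  0. -1.] F [-0.6  0.3 -2.2] t 10.95
[530.  221.5   0. ] -> [  0.3   1.1 146.6]
0.6383636249002806 26.95926994085312
-45 82 169.5
-30 75 169.3
30 14 168.8
45 3 167.8
```

View pics/s6.png

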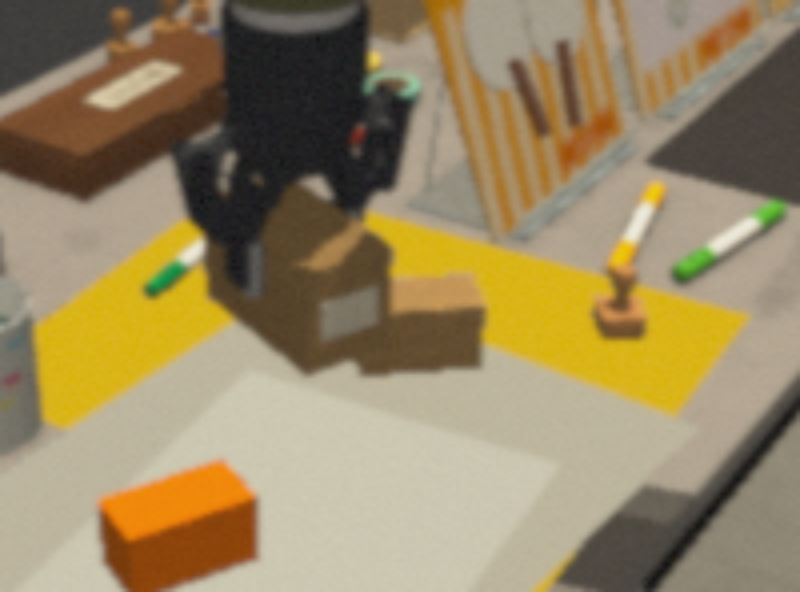

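The closed carton is held level at crop (300,290), with its top at about 169.5 mm and its underside at about 98 mm. It is steady and the stamp hasn't moved, so I'm handing in.

```bash
python3 -c "
from rig import finish_job
print(finish_job())"
```

```text
the job is handed in; nothing more can be done
None
```

I shut the lid with the carton on the table, lifted it straight up, and handed the job in with the carton held level and steady, its underside about 98 mm up; the judge returned no verdict.

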